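Level the dish table

TASK

Two small levelling tables stand on the bench, both tilted down at the front. Level the one that carries the round dish by turning its blue knob until its platform is horizontal, then let go. Leave the knob of the empty table as it is.

Things in the scene. Friction and masses are not known exactly. Their poses are not given: they have to be found in the camera images.
- dish_knob_grip (a point): Grip point of the knob to turn, on its vertical axis, inside its blue bar (44 long, 12 wide, 26 mm high, white line on top; top 120 mm above bench, 12 mm above this point), over a black disc 38 mm across. x along the bar, z up. It turns in place, about 0.12 N m, and stays put. It starts 35 to 75 degrees anticlockwise (from above) of level; at level the bar is square to the hinge.
- dish_platform (a joint): Tilt of the platform with the dish, rad: 0 is level, negative is front edge (knob side) too low. It grows by 0.18 rad per rad that the knob is turned clockwise seen from above. Starts at -0.11 to -0.24; stops at -0.26 and +0.14.
- dish_stand: The table to level: fixed grey base 175 (x) by 130 mm, origin mid-underside on the bench, x from knob to hinge. Knob axis at x = -70 mm, y = 0, on an upright screw. Aluminium platform 122 by 110 mm, hinged along the far edge (x = +75 mm, 55 mm up), with a round flat covered dish with pinkish tan contents, 92 mm across, fixed on it, top 73 mm above the bench when level.
- spare_knob_end (a point): One end of the blue bar of the other knob, on its top edge, 22 mm from that knob's axis, 120 mm above the bench. That knob belongs to the look-alike table with the empty platform and must not be turned. A white water bath 240 mm tall (tubes included) stands to the left of both tables, with its middle about 0.63 m ahead of the robot and 0.26 m to its left: pass over it.

How it is judged:
By the outcome, as a careful person would: the job done as asked, in the order asked, and still so for the second after the job is handed in, with the robot touching nothing.
It also fails if it takes over 35 s, if anything falls off the work surface, if the arm or the gripper's body presses on something with over 40 N, if the wrist force passes 120 N, or if a joint passes its speed limit or range.

ROBOT

A 6-joint arm with a two-finger parallel gripper is mounted at the origin on a cart in front of the work surface, level with it; the furniture and walls round the work are solid. World frame = base frame: x ahead of the robot, y to its left, z up, the work surface at z = 0. Lengths are in m, angles in degrees, forces in N, time in s.
With the tool pointing down it reaches from about 0.275 to 0.75 m from the base axis. Payload 10.2 kg.
Tool frame: the origin (TCP) lies between the finger pads; the fingertips stand tips_ahead ahead of it and the grasp point (between the pads) is the TCP (tips_ahead is the distance from the TCP to the fingertips, in m); z points along the fingers, y is the direction in which the jaws open and shut (so a half turn about z gives the same grasp; the last joint's range is limited). The gripper opens to 88 mm and grips with 3 to 60 N. Pads are 18 mm wide; open, the fingers measure 123 mm over their backs; the gripper's body (75 mm by 187 mm) begins 45 mm behind the grasp point.
Start: joints at [53.148, 17.928, 85.812, -0, 76.261, -12.8], TCP at [0.214, 0.479, 0.231] pointing down, gripper open.
Joint ranges: [-168.41, 168.41], [-55.51, 124.54], [10.69, 146.95], [-70.63, 250.63], [1, 178], [-165.06, 165.06]. Speed limits (degrees/s): [136.94, 136.94, 172.46, 180, 180, 180].

INTERFACE

Orientations are given as a 3x3 rotation matrix whose columns are the frame's x, y, z axes.
In Python, from rig import goto, servo_line, goto_joints, move_gripper, hold, inverse_kinematics, snapshot, Unreachable, hand_in, get_time, get_joint_positions, get_joint_vel, get_joint_torque, get_tool_pos, get_tcp_rot, get_wrist_force, get_wrist_torque, get_gripper_width, tips_ahead gives the robot as it stands. The module is installed in compiled form; this text tells all that it offers. Calls block until the motion is done:
- goto(position, orientation): joint-space move of the TCP to a pose.
- servo_line(position, rate=0.15, rotation=None): straight line of the TCP; rotation=None keeps the orientation; rate is the mean speed in m/s.
- goto_joints(angles): joint-space move.
- move_gripper(opening, grasp_force=None): finger opening in m; grasp_force is the grip in N (None keeps the last); returns when the fingers have stopped.
- hold(seconds).
- inverse_kinematics(position, orientation): joint angles nearest the present ones, or None.
- snapshot(name): name is "scene" or "top" or "wrist"; returns a dict with "color" (420x560x3 uint8, red, green, blue), "z_map" (420x560 float32, m along the optical axis (not along the pixel's ray), 0 where there is no reading), "mtx" (3x3 intrinsics, pixels), "rvec" (rotation vector, rad) and "tvec" (3), from world to camera coordinates, as OpenCV has them; the wrist camera has in their place "hand_eye" (4x4, takes a point from camera to tool coordinates, whose origin is the TCP and whose axes are the flange's). Camera axes: x right, y down, z forward; pixel columns grow to the right and rows downward; lengths in m; the calibration is good to about 2 mm. A picture is of the moment at which its call begins: read the wrist's pose just before it.
A pose or a line that the arm cannot do raises Unreachable and nothing moves.
- hand_in(): hands the job in, once; it reports no verdict.
Readings, each from a call of its own:
- get_time(): time.
- get_joint_positions(): joint angles.
- get_joint_vel(): joint speeds.
- get_joint_torque(): joint torques, N m.
- get_tool_pos(): TCP position.
- get_tcp_rot(): TCP orientation.
- get_wrist_force(): force on the tool from outside, world axes, zero at the start.
- get_wrist_torque(): the same for the moment, N m.
- get_gripper_width(): finger opening in m.
Only numpy, scipy, OpenCV 4.12 (cv2) and the standard library are available. Lean on these libraries where they do the work, as an engineer would, in place of code of your own. Each camera call takes 0.05 s, during which the arm holds its last target. There are 200 camera calls.

## Working session

There is one attempt and no reset: what is moved stays moved. The work goes in short steps, each a Python script; the robot and the scene stay as the last script left them, time stands still between calls to the robot, and variables do not carry over. Pictures are saved under pics/ and viewed, about 8 in all and at most 12, crops included, and the job is handed in when it is done.

```bash
mkdir -p pics
cat > h.py <<'E'
import numpy as np, cv2
from rig import *
def cloud(s):
    K=s["mtx"];z=s["z_map"];v,u=np.mgrid[:z.shape[0],:z.shape[1]]
    p=np.stack([(u-K[0,2])/K[0,0]*z,(v-K[1,2])/K[1,1]*z,z],-1)
    R,_=cv2.Rodrigues(np.array(s["rvec"],float))
    w=(p-np.ravel(s["tvec"]))@R
    w[z<=0]=np.nan
    return w
def save(s,n): cv2.imwrite(f"pics/{n}.png",s["color"][:,:,::-1])
E
python3 - <<'E'
from h import *
for n in("top","scene"):
    s=snapshot(n);save(s,n+"0");w=cloud(s);np.savez(f"{n}0.npz",w=w,c=s["color"])
    h=cv2.cvtColor(s["color"],cv2.COLOR_RGB2HSV)
    m=((h[...,0]>95)&(h[...,0]<130)&(h[...,1]>120)&(h[...,2]>50)).astype(np.uint8)
    k,l,st,c=cv2.connectedComponentsWithStats(m)
    for i in range(1,k):
        if st[i,4]>15: print(n,st[i],c[i],np.nanmedian(w[l==i],0))
print(tips_ahead,get_time())
E
```

```text
top [ 375    0   90  105 6072] [421.60688406  47.08761528] [ 0.8700367  -0.51428218  0.23164736]
top [467   0  30  41 556] [478.30755396  13.60071942] [ 0.86941688 -0.59120035  0.33919972]
top [313 223  19  10  69] [320.60869565 227.55072464] [ 0.52835369 -0.28757851  0.11995307]
top [225 233  20  11  97] [234.51546392 238.01030928] [ 0.51768075 -0.09877604  0.12003004]
top [415 240  18  32 180] [424.70555556 253.88333333] [ 0.45747036 -0.50943456  0.11595505]
top [ 38 251  61  28 990] [ 71.35353535 264.27777778] [0.4819394  0.23644117 0.14171938]
scene [ 452    0   89  116 6154] [500.75739357  43.10237244] [ 0.86824604 -0.54744163  0.19523067]
scene [542   0  18  44 421] [550.3871734   16.22327791] [ 0.86804965 -0.59791278  0.2593689 ]
scene [ 438   50   44   62 1295] [454.46486486  76.12432432] [ 0.870209   -0.48577724  0.09784132]
scene [  0 203  29  50 913] [ 12.11171961 228.64403067] [0.47847558 0.21126944 0.13775625]
scene [208 220  27  20 262] [221.75572519 230.30534351] [ 0.51272453 -0.1024314   0.11659991]
scene [332 224  27  21 282] [344.80851064 234.5070922 ] [ 0.52268366 -0.29384019  0.11615939]
0.019 0.1
```

View pics/top0.png

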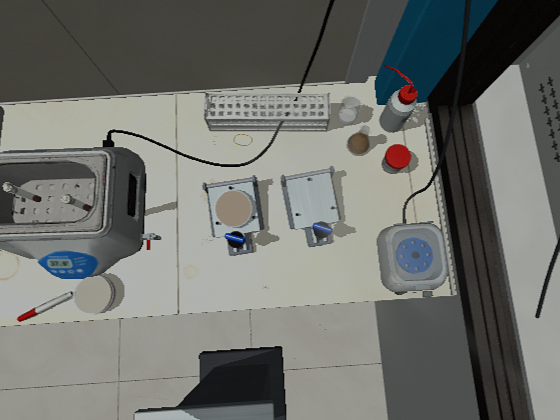

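View pics/scene0.png

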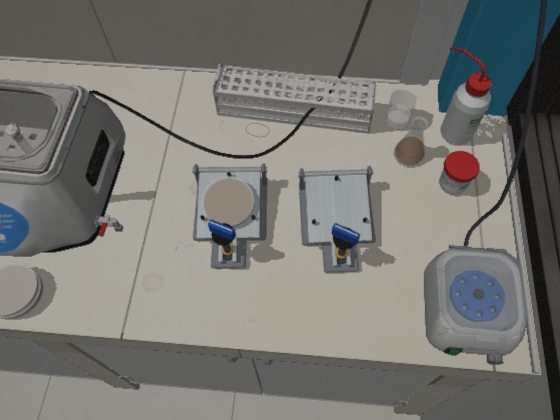

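The dish table is the left one: its bar is at (235,238) in the top view and (221,230) in the scene view. The look-alike's bar is at (320,228). I'll lift, move over and look with the wrist camera, and fit the stand and bar from the clouds I already have.

Run:
```python
from h import *
for n in("top","scene"):
    d=np.load(n+"0.npz");w=d["w"];h=cv2.cvtColor(d["c"],cv2.COLOR_RGB2HSV)
    near=np.hypot(w[...,0]-.517,w[...,1]+.1)<.04
    m=near&(w[...,2]>.112)&(w[...,2]<.128)
    p=w[m];r=cv2.minAreaRect((p[:,:2]*1000).astype(np.float32));print(n,"bar",len(p),r)
    reg=(w[...,0]>.535)&(w[...,0]<.72)&(w[...,1]>-.18)&(w[...,1]<-.03)&(w[...,2]>.025)&(w[...,2]<.085)
    p=w[reg];r=cv2.minAreaRect((p[:,:2]*1000).astype(np.float32));print("platform",len(p),r)
    dish=reg&(h[...,1]>60)&(h[...,0]<20);q=w[dish]
    a=np.linalg.lstsq(np.c_[q[:,:2],np.ones(len(q))],q[:,2],rcond=None)[0];print("dish",len(q),q.mean(0),"grad",a[:2],"tilt",np.hypot(*a[:2]),"dir",np.degrees(np.arctan2(a[1],a[0])))
p=get_tool_pos();R0=get_tcp_rot();print(R0)
servo_line([p[0],p[1],.36],rate=.25)
R=np.diag([1.,-1,-1])
for yaw in(0,90,-90,180,-60,-30,30):
    c,s_=np.cos(np.radians(yaw)),np.sin(np.radians(yaw))
    print(yaw,inverse_kinematics([.517,-.1,.33],np.array([[c,-s_,0],[s_,c,0],[0,0,1]])@R))
j=get_joint_positions();s=snapshot("wrist");print(s["hand_eye"]);print(get_time())
```

```text
top bar 114 ((519.21728515625, -99.70606231689453), (43.36540985107422, 12.04970932006836), 69.69197845458984)
platform 2450 ((603.3499755859375, -97.7840347290039), (135.22207641601562, 123.93295288085938), 6.036643028259277)
dish 0 [nan nan nan] grad [0. 0.] tilt 0.0 dir 0.0
scene bar 222 ((516.239013671875, -100.99335479736328), (44.3917121887207, 12.478968620300293), 70.55307006835938)
platform 4160 ((601.5581665039062, -98.19742584228516), (134.46778869628906, 125.98121643066406), 6.059525489807129)
dish 0 [nan nan nan] grad [0. 0.] tilt 0.0 dir 0.0
[[-9.13169492e-01  4.07579545e-01 -6.27626448e-04]
 [ 4.07579973e-01  9.13169089e-01 -8.83291589e-04]
 [ 2.13117487e-04 -1.06240290e-03 -9.99999413e-01]]
0 [-2.37066109e+01  1.53345520e+01  7.46510821e+01 -2.54444375e-14
  9.00143659e+01  6.62933891e+01]
90 [-2.37066109e+01  1.53345520e+01  7.46510821e+01 -2.54444375e-14
  9.00143659e+01 -2.37066109e+01]
-90 [-2.37066109e+01  1.53345520e+01  7.46510821e+01 -2.54444375e-14
  9.00143659e+01  1.56293389e+02]
180 [-2.37066109e+01  1.53345520e+01  7.46510821e+01 -2.54444375e-14
  9.00143659e+01 -1.13706611e+02]
-60 [-2.37066109e+01  1.53345520e+01  7.46510821e+01 -2.54444375e-14
  9.00143659e+01  1.26293389e+02]
-30 [-2.37066109e+01  1.53345520e+01  7.46510821e+01 -2.54444375e-14
  9.00143659e+01  9.62933891e+01]
30 [-2.37066109e+01  1.53345520e+01  7.46510821e+01 -2.54444375e-14
  9.00143659e+01  3.62933891e+01]
[[-4.69936448e-04 -9.58278157e-01 -2.85836933e-01  7.45682823e-02]
 [ 9.99999833e-01 -3.54177541e-04 -4.56679151e-04  1.86839637e-04]
 [ 3.36388633e-04 -2.85837100e-01  9.58278164e-01 -1.53534261e-01]
 [ 0.00000000e+00  0.00000000e+00  0.00000000e+00  1.00000000e+00]]
0.8167<stdin>:10: RuntimeWarning: Mean of empty slice.
  ret = um.true_divide(
```

```bash
cat >> h.py <<'E'
def down(yaw):
    c,s=np.cos(np.radians(yaw)),np.sin(np.radians(yaw))
    return np.array([[c,s,0],[s,-c,0],[0,0,-1.]])
def wcloud(s,P,R):
    K=s["mtx"];z=s["z_map"];v,u=np.mgrid[:z.shape[0],:z.shape[1]]
    p=np.stack([(u-K[0,2])/K[0,0]*z,(v-K[1,2])/K[1,1]*z,z],-1)
    T=s["hand_eye"];w=(p@T[:3,:3].T+T[:3,3])@R.T+P
    w[z<=0]=np.nan
    return w
def analyse(name):
    P,R=np.array(get_tool_pos()),np.array(get_tcp_rot());s=snapshot("wrist");save(s,name);w=wcloud(s,P,R)
    np.savez(name+".npz",w=w,c=s["color"])
    hsv=cv2.cvtColor(s["color"],cv2.COLOR_RGB2HSV)
    m=(np.hypot(w[...,0]-.5177,w[...,1]+.1)<.04)&(w[...,2]>.112)&(w[...,2]<.13)
    p=w[m]
    if len(p)>20: print("bar",len(p),np.median(p[:,2]),cv2.minAreaRect((p[:,:2]*1000).astype(np.float32)))
    # platform+dish faces: per-surface plane fits away from edges
    g=np.hypot(w[...,0]-.5177,w[...,1]+.1)
    reg=(w[...,0]>.56)&(w[...,0]<.69)&(w[...,1]>-.17)&(w[...,1]<-.03)&(w[...,2]>.02)&(w[...,2]<.085)
    q=w[reg]; best=None; rng=np.random.default_rng(0)
    for k in range(300):
        a=q[rng.choice(len(q),3,False)];n=np.cross(a[1]-a[0],a[2]-a[0])
        if np.linalg.norm(n)<5e-4: continue
        n/=np.linalg.norm(n)
        if abs(n[2])<.9: continue
        i=np.abs((q-a[0])@n)<.0015
        if best is None or i.sum()>best.sum(): best=i
    i=q[best];a=np.linalg.lstsq(np.c_[i[:,:2],np.ones(len(i))],i[:,2],rcond=None)[0]
    print("plane",len(i),"of",len(q),"centre",i.mean(0),"slope",a[:2],"tilt along 6deg:",-np.arctan(a[0]*np.cos(.105)+a[1]*np.sin(.105)))
E
python3 - <<'E'
from h import *
goto([.5177,-.1003,.36],down(70)); hold(.2)
servo_line([.5177,-.1003,.25],rate=.2); hold(.3)
print(get_tool_pos(),get_joint_positions(),get_time())
analyse("w1")
E
```

```text
[ 0.51790743 -0.10037206  0.25062594] [-2.37038245e+01  1.74198445e+01  8.35263949e+01 -1.93611600e-04
  7.89845599e+01 -3.70479991e+00] 4.35
bar 607 0.11932993150073168 ((517.8223876953125, -100.50886535644531), (44.20728302001953, 11.222525596618652), 70.1037368774414)
plane 5423 of 10611 centre [ 0.60000096 -0.09146234  0.05969395] slope [0.20709633 0.01821526] tilt along 6deg: -0.2049463480862894
```

View pics/w1.png

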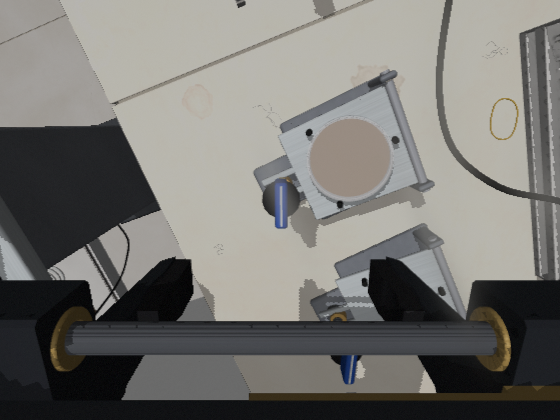

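Run:
```python
from h import *
move_gripper(.05)
servo_line([.5178,-.1005,.116],rate=.12); print(get_tool_pos(),get_wrist_force())
move_gripper(.0,grasp_force=30); print("w",get_gripper_width(),get_wrist_force(),get_wrist_torque())
j=np.array(get_joint_positions())
for d in(20,40,55):
    t=j.copy();t[5]+=d;goto_joints(t);print(d,get_joint_positions()[5]-j[5],get_wrist_force(),get_wrist_torque()[2],get_gripper_width())
hold(.2);print(get_tool_pos(),get_time());analyse("w2")
s=snapshot("scene");save(s,"scene1")
```

```text
[ 0.51813121 -0.10064473  0.11664041] [-0.25368231  0.08511274  0.34713051]
w 0.00041594088892258393 [-0.24019481 -0.11680368  0.06675699] [-0.07894696  0.13665812 -0.04010068]
20 19.794563300973245 [ 0.05215181 -0.35658914  1.10972285] -0.0031493674721190324 0.0003279439807250262
40 39.69026262798235 [-0.42696842  0.50425615 -0.74863987] 0.0376298761493505 0.00036129181462119143
55 54.63154772854669 [0.29361528 0.55684432 0.594966  ] -0.020862165054751147 0.0006282630371789617
[ 0.51778373 -0.10045221  0.11597244] 8.6083
bar 931 0.1195547719611756 ((524.4644775390625, -100.783447265625), (43.311771392822266, 14.182494163513184), 86.36421203613281)
plane 16845 of 29935 centre [ 0.60205559 -0.09273831  0.06008903] slope [0.205429   0.01799626] tilt along 6deg: -0.20333434543948348
```

View pics/w2.png

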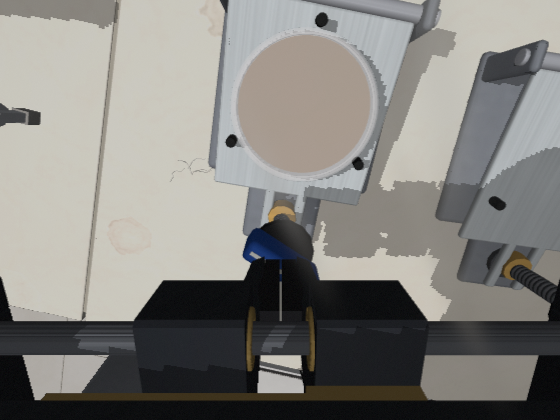

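The fingers closed to about 0 mm, so the bar was not gripped. It is still at about 70°, seen at (270,247). I'll check how the fingers sit against the bar.

Run:
```python
from h import *
a=cv2.imread("pics/scene1.png")[160:290,150:310];b=cv2.imread("pics/w2.png")[180:330,190:370]
a=cv2.resize(a,None,fx=3.5,fy=3.5,interpolation=2);b=cv2.resize(b,(int(180*455/150),455)) 
cv2.imwrite("pics/c2.png",cv2.resize(np.hstack([a[:455],b[:,:]]),(800,330)))
d=np.load("w2.npz");w=d["w"];h=cv2.cvtColor(d["c"],cv2.COLOR_RGB2HSV)
m=(h[...,0]>100)&(h[...,0]<130)&(h[...,1]>120)&(h[...,2]>60)&(np.hypot(w[...,0]-.5177,w[...,1]+.1)<.05)
v,u=np.nonzero(m);print(len(v),u.min(),u.max(),v.min(),v.max(),np.nanmin(w[m],0),np.nanmax(w[m],0))
s=snapshot("top");ww=cloud(s);save(s,"top2")
s=snapshot("scene");w2=cloud(s);g=np.hypot(w2[...,0]-.5177,w2[...,1]+.1)<.03
h=cv2.cvtColor(s["color"],cv2.COLOR_RGB2HSV);m=g&(h[...,0]>100)&(h[...,0]<130)&(h[...,1]>120)
print("scene blue",m.sum(),np.nanmin(w2[m],0) if m.any() else 0,np.nanmax(w2[m],0) if m.any() else 0)
print(s["mtx"],get_gripper_width())
```

```text
583 243 318 228 279 [ 0.51732795 -0.1202891   0.09744149] [ 0.5300809 -0.0792093  0.142232 ]
scene blue 151 [ 0.50248309 -0.12218165  0.09374174] [ 0.52857002 -0.08172688  0.1417565 ]
[[519.40905177   0.         286.20923771]
 [  0.         519.40905177 207.25980982]
 [  0.           0.           1.        ]] 0.0005482487189160651
```

View pics/c2.png

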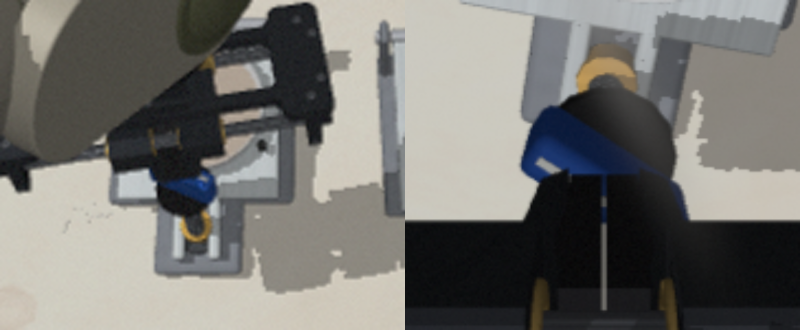

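Run:
```python
from h import *
P,R=np.array(get_tool_pos()),np.array(get_tcp_rot());print(P,R.round(3))
s=snapshot("wrist");w=wcloud(s,P,R);t=(w-P)@R
for u in(250,262,270,276,281,286,292,300,310):
    print(u,[(v,*(t[v,u]*1000).round(0).astype(int),*s["color"][v,u]) for v in range(240,300,8) if np.isfinite(t[v,u,0])])
T=s["hand_eye"];K=s["mtx"]
for q in([0,0,0],[0,0,.019],[0,0,-.04]):
    c=T[:3,:3].T@(np.array(q)-T[:3,3]);print(q,(K@c)[:2]/c[2],c[2])
```

```text
[ 0.51779008 -0.10046853  0.11599365] [[ 0.966  0.26  -0.   ]
 [ 0.26  -0.966  0.   ]
 [-0.    -0.    -1.   ]]
250 [(240, np.int64(15), np.int64(-16), np.int64(2), np.uint8(11), np.uint8(26), np.uint8(58)), (248, np.int64(13), np.int64(-16), np.int64(-4), np.uint8(23), np.uint8(46), np.uint8(98)), (256, np.int64(8), np.int64(-16), np.int64(-3), np.uint8(33), np.uint8(57), np.uint8(110)), (264, np.int64(-52), np.int64(-28), np.int64(117), np.uint8(139), np.uint8(137), np.uint8(130)), (272, np.int64(11), np.int64(-14), np.int64(-26), np.uint8(11), np.uint8(14), np.uint8(15)), (280, np.int64(34), np.int64(-8), np.int64(-77), np.uint8(16), np.uint8(17), np.uint8(18)), (288, np.int64(34), np.int64(-8), np.int64(-82), np.uint8(9), np.uint8(11), np.uint8(12)), (296, np.int64(32), np.int64(-8), np.int64(-82), np.uint8(11), np.uint8(13), np.uint8(14))]
262 [(240, np.int64(14), np.int64(-10), np.int64(5), np.uint8(10), np.uint8(26), np.uint8(59)), (248, np.int64(13), np.int64(-10), np.int64(-3), np.uint8(21), np.uint8(44), np.uint8(94)), (256, np.int64(9), np.int64(-10), np.int64(-4), np.uint8
[... 5039 characters left out ...]
17), np.int64(21), np.uint8(48), np.uint8(48), np.uint8(47)), (264, np.int64(10), np.int64(13), np.int64(-17), np.uint8(41), np.uint8(42), np.uint8(48)), (272, np.int64(10), np.int64(13), np.int64(-25), np.uint8(32), np.uint8(31), np.uint8(31)), (280, np.int64(33), np.int64(7), np.int64(-77), np.uint8(28), np.uint8(29), np.uint8(28)), (288, np.int64(32), np.int64(7), np.int64(-79), np.uint8(24), np.uint8(26), np.uint8(26)), (296, np.int64(30), np.int64(7), np.int64(-78), np.uint8(20), np.uint8(21), np.uint8(24))]
[0, 0, 0] [281.31377385 268.30165741] 0.16828493871227237
[0, 0, 0.019] [281.22356095 253.88049546] 0.18647976444948516
[0, 0, -0.04] [281.58625098 311.8590307 ] 0.12998004242340333
```

The wrist depth shows the fingertips end about 9 mm behind the reported TCP, at z≈0.125. They should be 19 mm ahead of it, so the fingers closed just above the bar and touched nothing. Laterally they are centred (x face at +9 mm, slit at y=0). I'll go back to 70°, reopen and descend about 28 mm lower, watching the force.

Run:
```python
from h import *
servo_line([.5178,-.1005,.14],rate=.15)
move_gripper(.05)
goto([.5178,-.1005,.14],down(70))
servo_line([.5178,-.1005,.112],rate=.1);hold(.1);f0=np.array(get_wrist_force())
for z in(.106,.100,.096,.092,.089):
    servo_line([.5178,-.1005,z],rate=.06);f=np.array(get_wrist_force())-f0;print(z,f.round(1))
    if np.linalg.norm(f)>5: break
move_gripper(.0,grasp_force=30); print("w",get_gripper_width(),get_wrist_force(),get_wrist_torque(),get_tool_pos(),get_time())
```

```text
0.106 [-0.1  0.1 -0.3]
0.1 [-0.5  0.3 -0.6]
0.096 [-0.1 -0.8  0.4]
0.092 [-0.2 -0.1 -1. ]
0.089 [-0.6 -0.3 -0.4]
w 0.011769726300321033 [ 5.89850093 -1.83308894 -3.93373868] [-0.23234408 -0.61106612  0.13203398] [ 0.51835803 -0.10072854  0.08908871] 13.375
```

Run:
```python
from h import *
j=np.array(get_joint_positions())
for d in(20,40,62):
    t=j.copy();t[5]+=d;goto_joints(t);print(d,get_joint_positions()[5]-j[5],np.round(get_wrist_force(),1),get_wrist_torque()[2],get_gripper_width())
hold(.2);print(get_tool_pos(),get_time());analyse("w3")
```

```text
20 19.808672745023976 [ 3.  -1.4 -2.3] -0.08407757987837916 0.01134702679693161
40 39.7026822140725 [ 3.8 -2.1 -2.5] -0.06264166426190113 0.011752557813460742
62 61.663336332045006 [ 4.  -3.  -3.7] -0.08948156491159413 0.011721060462052619
[ 0.51853694 -0.10089241  0.0890982 ] 14.8833
bar 3594 0.11959241778927673 ((525.0802612304688, -102.09749603271484), (32.68937683105469, 34.317195892333984), 43.114933013916016)
plane 26398 of 36759 centre [ 0.60303472 -0.0927897   0.07176329] slope [0.0089386  0.00119444] tilt along 6deg: -0.009014310608895479
```

Run:
```python
from h import *
t=np.array(get_joint_positions());t[5]+=2.9;goto_joints(t);hold(.3)
print(get_joint_positions()[5]-t[5]);analyse("w4")
move_gripper(.05);hold(.2);analyse("w5")
servo_line([.5178,-.1005,.25],rate=.15);hold(.3);print(get_time());analyse("w6")
w=np.load("w6.npz")["w"]
b=(abs(w[...,2])<.006)&(w[...,0]>.45)&(w[...,0]<.8);q=w[b]
print("bench slope",np.linalg.lstsq(np.c_[q[:,:2],np.ones(len(q))],q[:,2],rcond=None)[0])
for n in("top","scene"):
    s=snapshot(n);save(s,n+"9");c=cloud(s)
    r=(np.hypot(c[...,0]-.603,c[...,1]+.092)<.04);q=c[r&(abs(c[...,2]-.073)<.008)];print(n,len(q),np.linalg.lstsq(np.c_[q[:,:2],np.ones(len(q))],q[:,2],rcond=None)[0],q[:,2].mean())
```

```text
-0.06915726280735868
bar 3610 0.11958720555588324 ((524.82421875, -102.56595611572266), (33.451568603515625, 34.23794174194336), 39.98780059814453)
plane 26269 of 36715 centre [ 0.60302479 -0.09319143  0.07223523] slope [0.00139505 0.00181558] tilt along 6deg: -0.0015776465902126156
bar 4177 0.11960677494327196 ((523.3673095703125, -99.52791595458984), (33.9708366394043, 77.29597473144531), 6.089356899261475)
plane 26215 of 36705 centre [ 0.60306463 -0.09318446  0.07214893] slope [ 0.00048245 -0.0004562 ] tilt along 6deg: -0.000431983182469452
18.0167
bar 600 0.11954895063490412 ((518.3475341796875, -100.67035675048828), (43.138954162597656, 11.166130065917969), 5.537834644317627)
plane 6639 of 12689 centre [ 0.60180886 -0.09317331  0.07218626] slope [0.00076348 0.00219882] tilt along 6deg: -0.0009897251804443594
bench slope [-0.00153569 -0.00025883  0.0003651 ]
top 0 [0. 0. 0.] nan
scene 1345 [0.00033045 0.00093101 0.07219692] 0.07230975595297828<stdin>:11: RuntimeWarning: Mean of empty slice.
  ret = ret.dtype.type(ret / rcount)
```

View pics/w6.png

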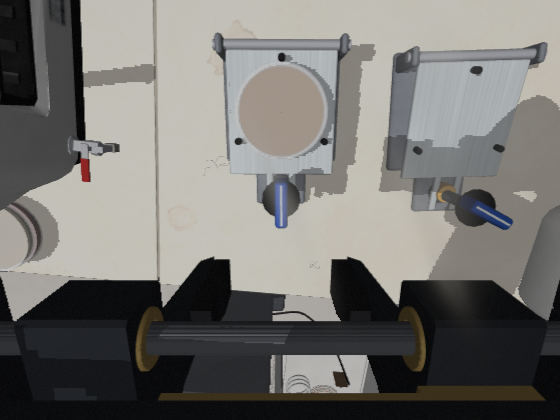

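Run:
```python
from h import *
a=cv2.imread("pics/scene0.png").astype(int);b=cv2.imread("pics/scene9.png").astype(int)
print("spare knob px change",np.abs(a-b)[222:248,330:362].mean(),get_wrist_force())
hand_in();print(get_time())
```

```text
spare knob px change 13.939903846153847 [-0.44403321  0.12539236 -0.45142595]
the job is handed in; nothing more can be done
the job is handed in; nothing more can be done
```

Run:
```python
import cv2,numpy as np
for f in("top0","top9","scene0","scene9"):
    h=cv2.cvtColor(cv2.imread(f"pics/{f}.png"),cv2.COLOR_BGR2HSV)
    r=np.s_[215:240,305:340] if "top" in f else np.s_[218:250,325:365]
    m=((h[r][...,0]>95)&(h[r][...,0]<130)&(h[r][...,1]>110)&(h[r][...,2]>25)).astype(np.uint8)
    v,u=np.nonzero(m); print(f,len(v),cv2.minAreaRect(np.c_[u,v].astype(np.float32)) if len(v) else 0)
```

```text
top0 77 ((17.058822631835938, 12.764705657958984), (18.91777801513672, 6.305926322937012), 14.03624439239502)
top9 50 ((16.599998474121094, 13.19999885559082), (18.34120750427246, 5.692099571228027), 18.43494987487793)
scene0 290 ((19.896907806396484, 15.73196029663086), (28.0235538482666, 12.996431350708008), 23.96249008178711)
scene9 292 ((20.059173583984375, 15.857990264892578), (28.307695388793945, 13.076925277709961), 22.61986541748047)
```

I turned the dish table's blue knob about 65° clockwise, let go, backed the arm off and handed the job in. The platform now reads level, and the robot is touching nothing. The clock stood at about 18 s at the last check, against the 35 s limit.

**First try missed:** The first close gripped nothing. The wrist depth image showed the fingertips about 9 mm behind the reported TCP, not 19 mm ahead as `tips_ahead` says. I reopened, went about 27 mm lower while watching the force, and gripped the 12 mm bar (11.8 mm opening).

**Level after letting go:**
- **Tilt:** the wrist camera read -0.0004 to -0.001 rad and the scene camera under 0.001 rad in size. It started at about -0.205 rad.
- **Dish top:** 72 mm above the bench; it should be 73 mm when level.
- **Bar angle:** 5.5°, against 6.05° for the stand. The 0.5° gap is about 0.002 rad of tilt, within measuring error.
- **Top camera:** its tilt check found no usable points, so it says nothing here.

**Empty table:** I never went near its knob. A raw pixel comparison around it did show a change (mean 14 grey levels), probably the arm's shadow. After hand-in I compared the saved pictures: the bar is in the same place within half a pixel. Its angle differs by 1° in the scene view and 4° in the coarse top view (only 50–77 pixels).

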